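# Clamp a canvas panel on its painting board

### The job

Clamp the canvas panel on the painting board: with a finger, push the metal swing strap round, over the panel, until it is up against its stop, and only then push its red cam lever down as far as it goes. Do it all by pushing with the fingers alone: lift nothing, do not shift the panel, and leave the paint pot, the cup and the wooden block where they are.

Things in the scene. Friction and masses are not known exactly. Their poses are not given: they have to be found in the camera images.
- board: Fixed plywood board, 250 (x) x 380 (y) x 15 mm thick, on the table; origin: centre of its underside. The panel lies on its +y part inside two 12 mm high wooden fences (+x and +y edges). The clamp stands on its -y part, on a post at x = 0, y = -70 mm. A stop pin (8 mm thick, top 60 mm above the table) stands 34 mm from the pivot, on the +x side of the closed strap.
- pivot (a point): Point on the strap's vertical swing axis, 51 mm above the table; board frame x = 0, y = -70 mm. The strap is an aluminium bar 28 mm wide, 18 mm thick, underside 42 mm and top 60 mm above the table, reaching 115 mm from this axis on the long arm and 30 mm on the other.
- strap (a joint): Swing of the strap about its vertical axis, rad. At 0 the long arm points along the board's -x turned 0.5 rad towards its -y; it grows clockwise seen from above; at 2.07, its stop, the long arm points along the board's +y, over the panel. Starts parked at 0.1 to 0.7. Stiff (about 2 N at the push post); stays where it is left.
- push_post (a point): Point on the axis of the upright steel push post on the strap's long arm, 100 mm from the swing axis, 80 mm above the table. The post is 14 mm in diameter and stands from the strap's top (60 mm) up to 96 mm above the table; push it sideways.
- cam_lever (a joint): Turn of the lever about a level axle across the strap, 78 mm above the table on the swing axis, between two cheeks (28 mm over both, tops 88 mm up); it swings with the strap and points away from the long arm. At 0 it stands 0.96 rad above level; grows as it is pushed down, to its stop at 0.92 (almost level). Starts at 0 to 0.2; needs 5 to 10 N down on its outer half; stays where it is left.
- lever_end (a point): Centre of the lever's rounded outer end, 80 mm from the axle. The outer half of the lever is a red grip of 18 mm diameter, the inner half a 12 mm steel bar.
- pad: Round rubber pad, 24 mm in diameter, under the strap's long arm, 85 mm from the swing axis; origin: centre of its underside, 36 mm above the table with the lever raised. The cam drives it down by 4.9 mm per rad of lever; with the strap closed and the lever down it presses the panel.
- panel: Loose canvas panel with a yellow to red picture, 200 (x) x 190 (y) x 18 mm, 0.45 kg, lying on the board, its top 33 mm above the table; origin: centre of its underside. It stays where it is.
- paint_pot: Loose blue paint pot with a white lid, 56 mm in diameter, 75 mm high, standing on the table; origin: centre of its underside. Leave alone.
- mixing_cup: Loose yellow open cup, 68 mm across the rim, 70 mm high, standing on the table; origin: centre of its underside. Leave alone.
- wood_block: Loose wooden block 60 x 35 x 30 mm lying on the table; origin: centre of its underside. Leave alone.

How it is judged:
By the outcome, as a careful person would: the job done as asked, in the order asked, and still so for the second after the job is handed in, with the robot touching nothing.
It also fails if it takes over 48 s, if anything falls off the work surface, if the arm or the gripper's body presses on something with over 40 N, if the wrist force passes 120 N, or if a joint passes its speed limit or range.

### The arm

A 6-joint arm with a two-finger parallel gripper is mounted at the origin on the work surface. World frame = base frame: x ahead of the robot, y to its left, z up, the work surface at z = 0. Lengths are in m, angles in rad, forces in N, time in s.
With the tool pointing down it reaches from about 0.35 to 1 m from the base axis. Payload 7.1 kg.
Tool frame: the origin (TCP) lies between the finger pads; the fingertips stand 22 mm ahead of it and the grasp point (between the pads) lies 3 mm ahead of it; x points along the fingers, y is the direction in which the jaws open and shut, and the axes are right-handed (so a half turn about x gives the same grasp; the last joint's range is limited). The gripper opens to 85 mm and grips with 20 to 120 N. Pads are 22 mm wide; open, the fingers measure 114 mm over their backs; the gripper's body (76 mm by 85 mm) begins 54 mm behind the grasp point. The pads swing forward as they close: fully open they stand 13 mm farther back than shut.
Start: joints at [-1.288, 0.423, 1.63, -0, 1.089, -0.019], TCP at [0.186, -0.597, 0.253] pointing down, gripper open.
Joint ranges: [-3, 3], [-0.9, 2.11], [0.09, 2.58], [-1.31, 4.45], [0.11, 2.69], [-2.54, 2.54]. Speed limits (rad/s): [2.39, 2.39, 3.01, 3.14, 3.14, 3.14].

### API

Orientations are given as a rotation vector (axis times angle).
In Python, from rig import manip gives the robot as it stands. The module is installed in compiled form; this text tells all that it offers. Calls block until the motion is done:
- manip.move_to(position, orientation): joint-space move of the TCP to a pose.
- manip.servo_line(position, orientation=None, rate=0.15): straight line of the TCP; orientation=None keeps the orientation; rate is the mean speed in m/s.
- manip.set_joints(angles): joint-space move.
- manip.command_gripper(opening, f_grip=None): finger opening in m; f_grip is the grip in N (None keeps the last); returns when the fingers have stopped.
- manip.hold(seconds).
- manip.solve_ik(position, orientation): joint angles nearest the present ones, or None.
- manip.camera(name): name is "scene" or "top" or "wrist"; returns a dict with "image" (384x512x3 uint8, red, green, blue), "fx", "fy", "cx", "cy" (pixels), "k1" (the pictures are not rectified: a ray, as slopes to the right and down, at radius r is drawn at 1 + k1 r^2 times it, then the intrinsics apply), "cam_to_world" (4x4, takes a point from camera to world coordinates); the wrist camera has in their place "mount" (4x4, takes a point from camera to tool coordinates, whose origin is the TCP and whose axes are the tool frame's). Camera axes: x right, y down, z forward; pixel columns grow to the right and rows downward; lengths in m; the calibration is good to about 2 mm. A picture is of the moment at which its call begins: read the wrist's pose just before it. There is no depth.
A pose or a line that the arm cannot do raises manip.IKError and nothing moves.
- manip.sign_off(): hands the job in, once; it reports no verdict.
Readings, each from a call of its own:
- manip.get_time(): time.
- manip.get_joint_positions(): joint angles.
- manip.get_joint_vel(): joint speeds.
- manip.get_tau(): joint torques, N m.
- manip.get_position(): TCP position.
- manip.get_ee_rot(): TCP orientation.
- manip.get_contact_force(): force on the tool from outside, world axes, zero at the start.
- manip.get_torque(): the same for the moment, N m.
- manip.get_width(): finger opening in m.
Only numpy, scipy, OpenCV 4.12 (cv2) and the standard library are available. Lean on these libraries where they do the work, as an engineer would, in place of code of your own. Each camera call takes 0.05 s, during which the arm holds its last target.

## Working session

There is one attempt and no reset: what is moved stays moved. The work goes in short steps, each a Python script; the robot and the scene stay as the last script left them, time stands still between calls to the robot, and variables do not carry over. Pictures are saved under pics/ and viewed, and the job is handed in when it is done.

```bash
mkdir -p pics; ls
python3 - <<'E'
from rig import manip
import cv2,pickle
d={}
for n in("scene","top"):
    c=manip.camera(n); d[n]=c
    cv2.imwrite(f"pics/{n}0.png",c["image"][:,:,::-1]); print(n,c["fx"],c["cx"],c["cy"],c["k1"],c["cam_to_world"].round(3).tolist() if hasattr(c["cam_to_world"],"round") else c["cam_to_world"])
pickle.dump(d,open("cams.pkl","wb"))
print(manip.get_time(),manip.get_position(),manip.get_ee_rot(),manip.get_width())
E
```

```text
pics
scene 445.98144264230217 246.11510802423896 193.27926789626 -0.0888574239750116 [[-0.616, 0.677, -0.403, 0.958], [0.788, 0.53, -0.313, 0.365], [0.002, -0.51, -0.86, 0.931], [0.0, 0.0, 0.0, 1.0]]
top 485.14200819104207 251.8427171079859 197.94737080795252 -0.20413819875793981 [[-0.067, -0.976, 0.207, 0.324], [-0.998, 0.066, -0.011, 0.065], [-0.003, -0.207, -0.978, 1.339], [0.0, 0.0, 0.0, 1.0]]
0.1 [ 0.18566512 -0.59629503  0.25259738] [ 2.05936042  0.31464007 -2.05974918] 0.08562635951480708
```

View pics/scene0.png

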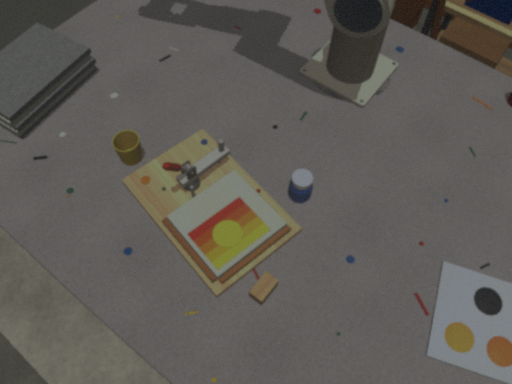

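View pics/top0.png

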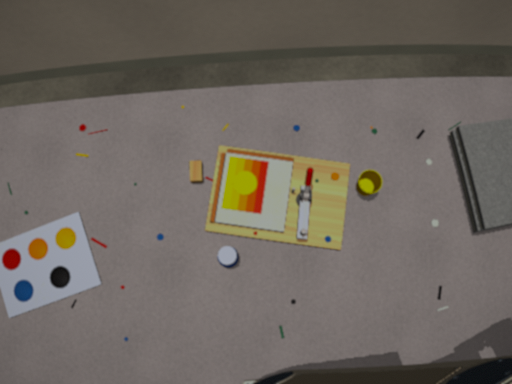

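Both views show the board: pivot near top px (305,193), post near (302,234), red grip near (309,176), pot (228,256), cup (370,183), block (196,171). I'll zoom in.

```bash
cat > h.py <<'E'
import numpy as np,cv2,pickle
def ray(c,uv):
    K=np.array([[c["fx"],0,c["cx"]],[0,c["fy"],c["cy"]],[0,0,1.]])
    # distortion is forward: xd = x(1+k1 r^2) == OpenCV k1
    p=cv2.undistortPoints(np.array([[uv]],float),K,np.array([c["k1"],0,0,0.]))[0,0]
    M=np.array(c["cam_to_world"]); return M[:3,3],M[:3,:3]@np.array([p[0],p[1],1])
def onplane(c,uv,z):
    o,d=ray(c,uv); return o+d*(z-o[2])/d[2]
def proj(c,P):
    M=np.linalg.inv(np.array(c["cam_to_world"])); q=M[:3,:3]@np.array(P)+M[:3,3]
    x,y=q[:2]/q[2]; s=1+c["k1"]*(x*x+y*y); return np.array([c["fx"]*x*s+c["cx"],c["fy"]*y*s+c["cy"]])
E
python3 - <<'E'
from h import *
d=pickle.load(open("cams.pkl","rb"))
a=d["top"]["image"][140:255,185:385,::-1]; cv2.imwrite("pics/topz.png",cv2.resize(a,None,fx=4,fy=4,interpolation=cv2.INTER_CUBIC))
a=d["scene"]["image"][125:305,100:330,::-1]; cv2.imwrite("pics/scz.png",cv2.resize(a,None,fx=3.3,fy=3.3,interpolation=cv2.INTER_CUBIC))
E
```

```text
(no output)
```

View pics/topz.png

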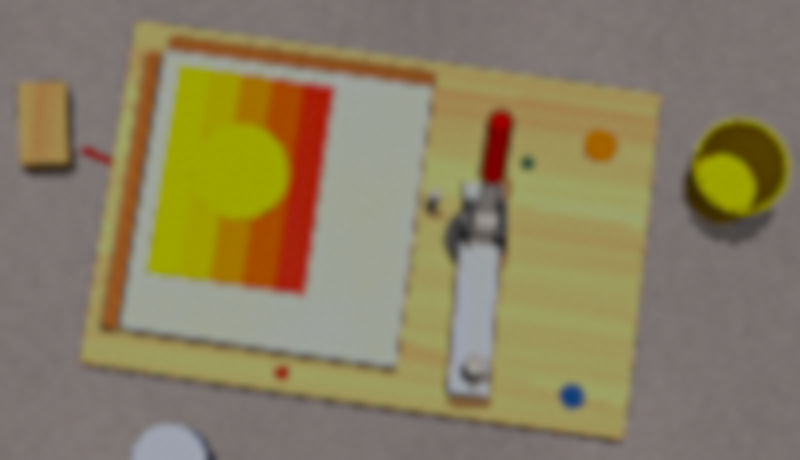

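View pics/scz.png

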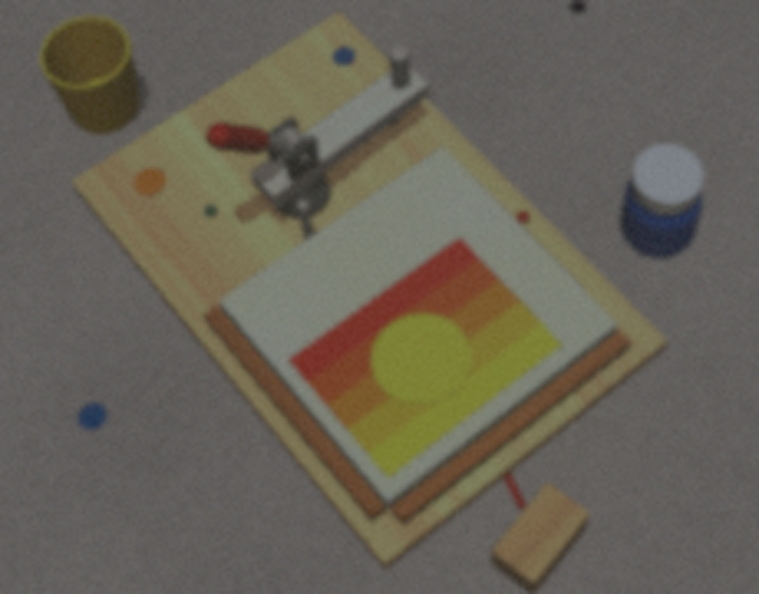

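Top zoom: board corners (137,22), (660,95), (625,440), (80,365); post top (475,368); red tip (502,120). Scene zoom: corners (338,13), (77,182), (387,565), (666,342); post top (400,52), red tip (216,134). Now computing positions.

```bash
cat > meas.py <<'E'
from h import *
d=pickle.load(open("cams.pkl","rb")); T,S=d["top"],d["scene"]
t=lambda x,y:(185+(x+.5)/4-.5,140+(y+.5)/4-.5)
s=lambda x,y:(100+(x+.5)/3.3-.5,125+(y+.5)/3.3-.5)
# order (+x+y),(+x-y),(-x-y),(-x+y)
ct=np.array([onplane(T,t(*p),.015) for p in[(137,22),(660,95),(625,440),(80,365)]])
cs=np.array([onplane(S,s(*p),.015) for p in[(387,565),(77,182),(338,13),(666,342)]])
M=np.array([[.125,.19],[.125,-.19],[-.125,-.19],[-.125,.19]])
def fit(W):
    c=W[:,:2].mean(0); H=M.T@(W[:,:2]-c); a=np.arctan2(H[0,1]-H[1,0],H[0,0]+H[1,1]); 
    R=np.array([[np.cos(a),-np.sin(a)],[np.sin(a),np.cos(a)]]); return c,a,np.abs(W[:,:2]-c-M@R.T).max()
if __name__=="__main__":
    print(ct.round(3)[:,:2].tolist());print(cs.round(3)[:,:2].tolist());print(fit(ct),fit(cs))
    c,a,_=fit((ct+cs)/2); R=np.array([[np.cos(a),-np.sin(a)],[np.sin(a),np.cos(a)]])
    piv=c+R@[0,-.07]; print("board",c,a,"pivot",piv)
    pt,ps=onplane(T,t(475,368),.096),onplane(S,s(400,52),.096); print("post",pt,ps)
    for p in(pt,ps,(pt+ps)/2):
        v=R.T@(p[:2]-piv); print(np.hypot(*v), "theta",(np.pi-0+.0)*0+ ((np.pi+.5-np.arctan2(v[1],v[0]))%(2*np.pi)))
    o1,d1=ray(T,t(502,122));o2,d2=ray(S,s(218,136))
    k=np.linalg.lstsq(np.c_[d1,-d2],o2-o1,rcond=None)[0]; A,B=o1+k[0]*d1,o2+k[1]*d2; print("lever end",A,B)
    print("lever L",np.hypot(*( (A+B)[:2]/2-piv)),"z",(A+B)[2]/2)
    print("pot",onplane(T,t(170,455),.075),onplane(S,s(668,173),.075)); print("cup",onplane(T,t(740,168),.07),onplane(S,s(87,57),.07)); print("block",onplane(T,t(44,123),.03))
E
python3 meas.py
```

```text
[[0.765, 0.134], [0.686, -0.235], [0.442, -0.184], [0.52, 0.186]]
[[0.765, 0.138], [0.684, -0.229], [0.444, -0.181], [0.523, 0.189]]
(array([ 0.60324236, -0.02482483]), np.float64(-0.20859040466363063), np.float64(0.0012384585369073497)) (array([ 0.60394398, -0.02092612]), np.float64(-0.2107280255113838), np.float64(0.003381177823740228))
board [ 0.60359317 -0.02287547] -0.20965547620049044 pivot [ 0.58902457 -0.09134266]
post [ 0.48891594 -0.07595649  0.096     ] [ 0.48897823 -0.0744979   0.096     ]
0.101284111354443 theta 0.4428459080149203
0.10145450227701423 theta 0.45714961242133345
0.10136671435978292 theta 0.45000377106850475
lever end [ 0.64011454 -0.10238222  0.14038431] [ 0.63925201 -0.10110485  0.1399785 ]
lever L 0.051715401458530735 z 0.14018140281485136
pot [0.44819854 0.12515208 0.075     ] [0.4434152  0.12751503 0.075     ]
cup [ 0.61595244 -0.27243318  0.07      ] [ 0.61953799 -0.26749145  0.07      ]
block [0.69023421 0.20224169 0.03      ]
```

```bash
cat > plan.py <<'E'
from h import *
from scipy.spatial.transform import Rotation as Ro
piv=np.array([.589,-.0915]); a=-.2097
PHI0=np.pi+.5-.45+a; PHI1=np.pi/2+a
def rot(yaw,sg):  # tool y along sg*(cos yaw, sin yaw), x down
    y=sg*np.array([np.cos(yaw),np.sin(yaw),0]); x=np.array([0,0,-1.]); return Ro.from_matrix(np.c_[x,y,np.cross(x,y)]).as_rotvec()
def pusher(phi,gap,z=.100):   # ccw side of the post
    er=np.array([np.cos(phi),np.sin(phi)]); et=np.array([-er[1],er[0]]); p=piv+.1*er+(.018+gap)*et; return np.r_[p,z]
E
python3 - <<'E'
from plan import *
from rig import manip
print("phi",PHI0,PHI1, Ro.from_rotvec(manip.get_ee_rot()).as_matrix().round(2).tolist())
for sg in(1,-1):
    for phi in np.linspace(PHI0,PHI1,5):
        q=manip.solve_ik(pusher(phi,.0),rot(phi,sg)); print(sg,round(phi,2),pusher(phi,0).round(3),None if q is None else np.round(q,2))
manip.command_gripper(0.0)
print(manip.get_width(),manip.get_time(),manip.get_contact_force())
E
```

```text
phi 2.981892653589793 1.3610963267948966 [[-0.0, 0.3, -0.95], [0.0, -0.95, -0.3], [-1.0, -0.0, -0.0]]
1 2.98 [ 0.487 -0.093  0.1  ] None
1 2.58 [ 0.495 -0.053  0.1  ] None
1 2.17 [ 0.518 -0.019  0.1  ] [-0.06  0.51  1.96 -0.    0.68 -2.23]
1 1.77 [0.552 0.003 0.1  ] [-0.02  0.54  1.88 -0.    0.72 -1.78]
1 1.36 [0.592 0.01  0.1  ] [-0.    0.59  1.79 -0.    0.77 -1.36]
-1 2.98 [ 0.487 -0.093  0.1  ] [-0.21  0.48  2.   -0.    0.66 -0.05]
-1 2.58 [ 0.495 -0.053  0.1  ] [-0.13  0.49  2.    0.    0.66  0.43]
-1 2.17 [ 0.518 -0.019  0.1  ] [-0.06  0.51  1.96  0.    0.68  0.91]
-1 1.77 [0.552 0.003 0.1  ] [-0.02  0.54  1.88 -0.    0.72  1.36]
-1 1.36 [0.592 0.01  0.1  ] [-0.    0.59  1.79  0.    0.77  1.78]
7.21769873546701e-05 0.8667 [-0.13224691  0.12686663  0.51179477]
```

Run:
```python
from plan import *
from rig import manip
r=rot(PHI0,-1)
manip.move_to(pusher(PHI0,.03,.2),r)
manip.servo_line(pusher(PHI0,.03,.1),r,rate=.12)
print(manip.get_time(),manip.get_position(),pusher(PHI0,.03),manip.get_contact_force())
c=manip.camera("scene"); cv2.imwrite("pics/scA.png",cv2.resize(c["image"][110:280,110:300,::-1],None,fx=3.5,fy=3.5,interpolation=cv2.INTER_CUBIC))
```

```text
3.875 [ 0.48309994 -0.12318533  0.10049947] [ 0.48263944 -0.122987    0.1       ] [-0.5192696   0.06568679 -0.25755116]
```

View pics/scA.png

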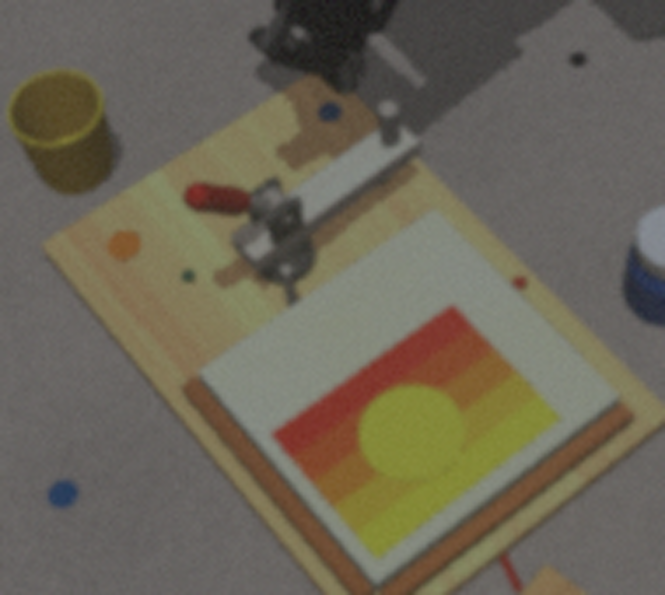

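The closed fingertips show at about zoom (345,85), behind the post at (390,110). I'll check the fingertip height by projection.

Run:
```python
from plan import *
d=pickle.load(open("cams.pkl","rb"));S=d["scene"]
for z in(.065,.078,.1):
    print(z,(proj(S,[.483,-.123,z])+.5-110)*3.5,"edge:",(proj(S,[.494,-.123,z])+.5-110)*3.5,(proj(S,[.483,-.108,z])+.5-110)*3.5)
```

```text
0.065 [343.94889169  95.8507761 ] edge: [333.66566259 105.73136828] [360.30721122 106.36676548]
0.078 [342.61471846  84.25431969] edge: [332.219704    94.18617068] [359.13285742  94.82146159]
0.1 [340.29724102  64.08766227] edge: [329.70766389  74.10567877] [357.09261621  74.74026367]
```

Run:
```python
from plan import *
from rig import manip
f0=np.array(manip.get_contact_force())
Z=.091
manip.servo_line(pusher(PHI0,.03,Z),rot(PHI0,-1),rate=.1)
manip.servo_line(pusher(PHI0,.004,Z),rot(PHI0,-1),rate=.08)
for phi in np.linspace(PHI0,PHI1+.12,10)[1:]:
    manip.servo_line(pusher(phi,0,Z),rot(phi,-1),rate=.06)
    f=np.array(manip.get_contact_force())-f0
    et=np.array([-np.sin(phi),np.cos(phi)])
    print(round(phi,3),round(manip.get_time(),2),f.round(2),"tang",round(f[:2]@et,2))
    if np.linalg.norm(f)>15: print("STOP");break
c=manip.camera("top"); cv2.imwrite("pics/topB.png",cv2.resize(c["image"][140:255,185:385,::-1],None,fx=4,fy=4,interpolation=cv2.INTER_CUBIC))
```

```text
2.815 5.15 [-0.6   0.02  0.25] tang 0.17
2.648 5.58 [-1.35  1.34  0.16] tang -0.54
2.482 6.02 [-0.79  0.22 -0.56] tang 0.31
2.315 6.45 [-1.7   0.77 -0.95] tang 0.73
2.148 6.88 [-1.32 -0.42 -0.11] tang 1.33
1.981 7.32 [-0.76  1.04 -0.54] tang 0.28
1.815 7.75 [-0.99  0.96  0.36] tang 0.73
1.648 8.18 [-1.49  0.27 -0.24] tang 1.46
1.481 8.62 [ 0.06 -0.68 -0.23] tang -0.12
```

View pics/topB.png

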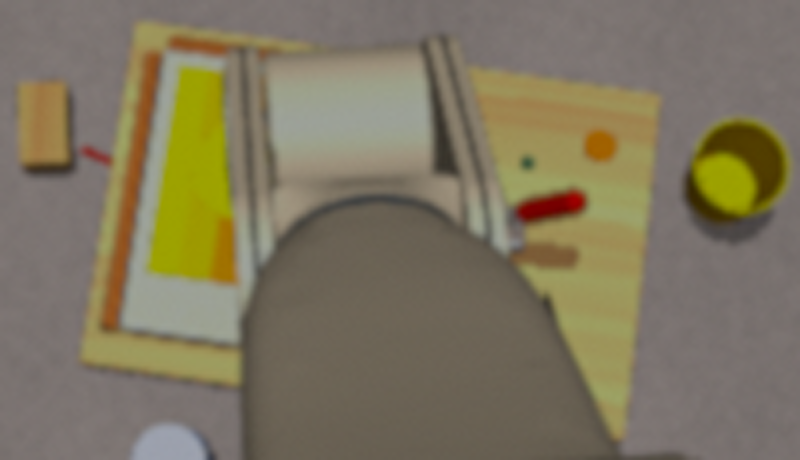

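The lever (zoom 550,205) now points along -y, so the strap is following the finger. I'll close the last bit slowly, watching the force.

Run:
```python
from plan import *
from rig import manip
Z=.091
phi=PHI1+.12
f0=None
while phi>PHI1-.08:
    phi-=.015
    manip.servo_line(pusher(phi,0,Z),rot(phi,-1),rate=.03)
    F=[]
    for _ in range(4): manip.hold(.02);F.append(manip.get_contact_force())
    f=np.mean(F,0); et=np.array([-np.sin(phi),np.cos(phi)])
    print(round(phi-PHI1,3),round(manip.get_time(),2),f.round(2),"tang",round(f[:2]@et,2))
    if f[:2]@et>12: print("STOP");break
print(manip.get_position(),pusher(phi,0,Z))
open("phi.txt","w").write(str(phi))
```

```text
0.105 8.98 [-1.45 -1.17  0.74] tang 1.32
0.09 9.3 [-1.69 -1.04 -0.26] tang 1.56
0.075 9.62 [-0.75 -0.48  0.04] tang 0.68
0.06 9.93 [-1.   -0.14 -0.73] tang 0.97
0.045 10.25 [-0.45 -0.54 -0.6 ] tang 0.35
0.03 10.57 [-0.79 -0.22 -0.51] tang 0.74
0.015 10.88 [-1.16 -0.26 -0.48] tang 1.08
0.0 11.2 [-0.58 -0.06 -0.66] tang 0.56
-0.015 11.52 [-5.56  0.86  3.45] tang 5.61
-0.03 11.83 [-10.31   1.97   8.15] tang 10.49
-0.045 12.15 [-14.36   3.17  11.99] tang 14.69
STOP
[0.59298239 0.01040091 0.09084834] [0.59677621 0.00980908 0.091     ]
```

It has hit the stop: the tangential force climbed from about 1 N to 14.7 N. Backing off to check.

Run:
```python
from plan import *
from rig import manip
phi=float(open("phi.txt").read()); 
manip.servo_line(pusher(PHI1,.025,.091),rot(PHI1,-1),rate=.06)
manip.servo_line(pusher(PHI1,.025,.21),rot(PHI1,-1),rate=.15)
# lever approach position high; camera view
u=-np.array([np.cos(PHI1),np.sin(PHI1)])
manip.move_to(np.r_[piv+u*.16,.23],rot(PHI1+np.pi/2,-1))
d={}
for n,(r0,r1,c0,c1,k) in dict(top=(140,255,185,385,4),scene=(125,305,100,330,3.3)).items():
    c=manip.camera(n); d[n]=c; cv2.imwrite(f"pics/{n}C.png",cv2.resize(c["image"][r0:r1,c0:c1,::-1],None,fx=k,fy=k,interpolation=cv2.INTER_CUBIC))
pickle.dump(d,open("cams2.pkl","wb"))
print(manip.get_time(),manip.get_joint_positions(),manip.get_contact_force())
```

```text
15.5917 [-4.38580943e-01  4.26170911e-01  1.68611025e+00  5.11713905e-05
  1.02968050e+00 -2.29173629e-01] [ 0.186624    0.86707375 -0.31306395]
```

View pics/topC.png

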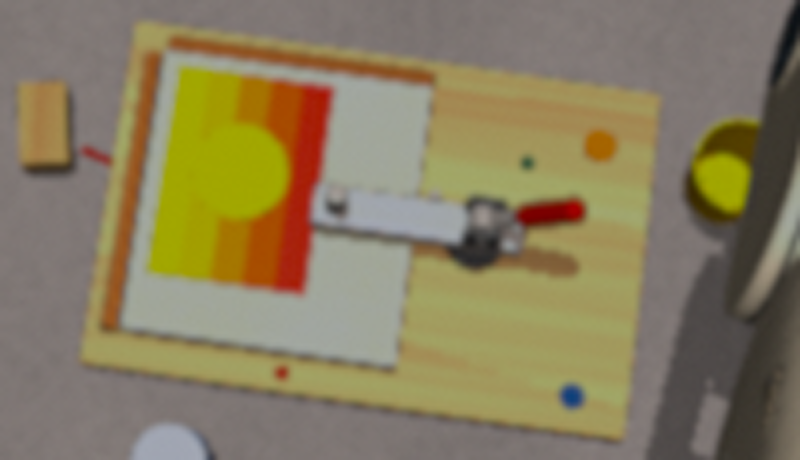

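View pics/sceneC.png

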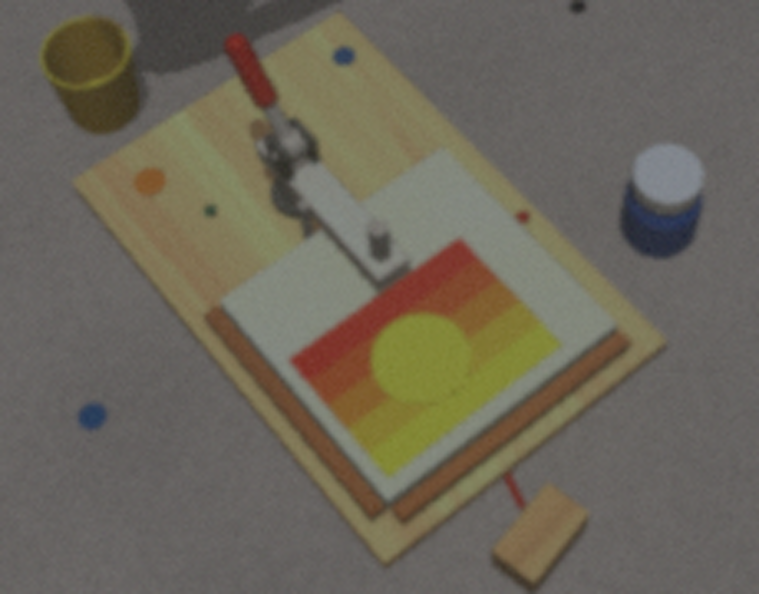

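The strap lies over the panel against the pin; panel, pot, cup and block look unchanged. Post top is at (337,190) / (378,226) and lever tip at (576,209) / (238,44).

Run:
```python
from meas import *; from plan import *
R=np.array([[np.cos(a),-np.sin(a)],[np.sin(a),np.cos(a)]])
for p in (onplane(T,t(337,190),.096),onplane(S,s(378,226),.096)):
    v=R.T@(p[:2]-piv); print(p,np.hypot(*v),"theta",np.pi+.5-np.arctan2(v[1],v[0]))
o1,d1=ray(T,t(574,209));o2,d2=ray(S,s(239,46))
k=np.linalg.lstsq(np.c_[d1,-d2],o2-o1,rcond=None)[0]; A,B=o1+k[0]*d1,o2+k[1]*d2
E=(A+B)/2; u=-np.array([np.cos(PHI1),np.sin(PHI1)]); n=np.array([-u[1],u[0]]); w=E[:2]-piv
print("lever end",A,B,"along",w@u,"across",w@n)
```

```text
[0.61285395 0.00446432 0.096     ] 0.09888458843566436 theta 2.104729669357545
[0.60869321 0.00601883 0.096     ] 0.09948740600434074 theta 2.06035910501228
lever end [ 0.57960915 -0.14262474  0.14260076] [ 0.57757871 -0.1395958   0.14164143] along 0.05068967143796153 across 0.00014908710378516745
```

Run:
```python
from plan import *
from rig import manip
u=-np.array([np.cos(PHI1),np.sin(PHI1)]); r=rot(PHI1+np.pi/2,-1)
def P(e,dz=0): return np.r_[piv+u*(.08*np.cos(e)-.002),.078+.08*np.sin(e)+.009+.022+dz]
manip.servo_line(P(.88,.035),r,rate=.12)
manip.servo_line(P(.88,.008),r,rate=.06)
f0=np.mean([manip.get_contact_force() for _ in range(3)],0); print(manip.get_time(),f0.round(2))
for e in np.arange(.86,-.1,-.06):
    manip.servo_line(P(e),r,rate=.05)
    f=np.array(manip.get_contact_force())
    print(round(e,2),round(manip.get_time(),2),f.round(1),manip.get_position().round(4)[2],round(P(e)[2],4))
    if np.linalg.norm(f)>22: print("STOP");break
open("e.txt","w").write(str(e))
```

```text
17.2917 [-0.37  0.4  -0.43]
0.86 17.62 [-0.2  0.7  2.1] 0.1697 0.1696
0.8 17.88 [0.4 0.  1.8] 0.1666 0.1664
0.74 18.12 [-0.2 -0.6  3.3] 0.163 0.1629
0.68 18.38 [0.3 0.5 4.4] 0.1594 0.1593
0.62 18.62 [ 1.  -0.9  3.6] 0.1555 0.1555
0.56 18.88 [ 1.3 -1.2  3.1] 0.1514 0.1515
0.5 19.12 [-0.1 -1.   2.6] 0.1472 0.1474
0.44 19.38 [ 0.3 -0.4  2.1] 0.1429 0.1431
0.38 19.62 [ 2.1 -0.9  2.2] 0.1385 0.1387
0.32 19.88 [ 0.6 -1.   2.6] 0.134 0.1342
0.26 20.12 [-0.7 -1.1  1.9] 0.1294 0.1296
0.2 20.38 [ 0.5 -2.   2.4] 0.1248 0.1249
0.14 20.62 [-0.  -2.2  2.9] 0.12 0.1202
0.08 20.88 [ 0.1 -2.6  3.2] 0.1153 0.1154
0.02 21.12 [-3.5 -4.7 10.7] 0.1115 0.1106
-0.04 21.38 [-12.7  -1.7  41.2] 0.1102 0.1058
STOP
```

The lever is at its stop: the height stalled at 0.110 m while the force jumped to 41 N. Lifting off and checking, including whether the strap stayed closed.

Run:
```python
from plan import *
from rig import manip
p=manip.get_position().copy(); p[2]=.2; manip.servo_line(p,rate=.12)
u=-np.array([np.cos(PHI1),np.sin(PHI1)])
manip.move_to(np.r_[piv+u*.24+[-.08,0],.28],manip.get_ee_rot())
d={}
for n,(r0,r1,c0,c1,k) in dict(top=(140,255,185,385,4),scene=(125,305,100,330,3.3)).items():
    c=manip.camera(n); d[n]=c; cv2.imwrite(f"pics/{n}D.png",cv2.resize(c["image"][r0:r1,c0:c1,::-1],None,fx=k,fy=k,interpolation=cv2.INTER_CUBIC))
pickle.dump(d,open("cams3.pkl","wb"))
print(manip.get_time(),manip.get_contact_force())
```

```text
23.2583 [ 0.62044306 -0.30449364  0.47667336]
```

View pics/topD.png

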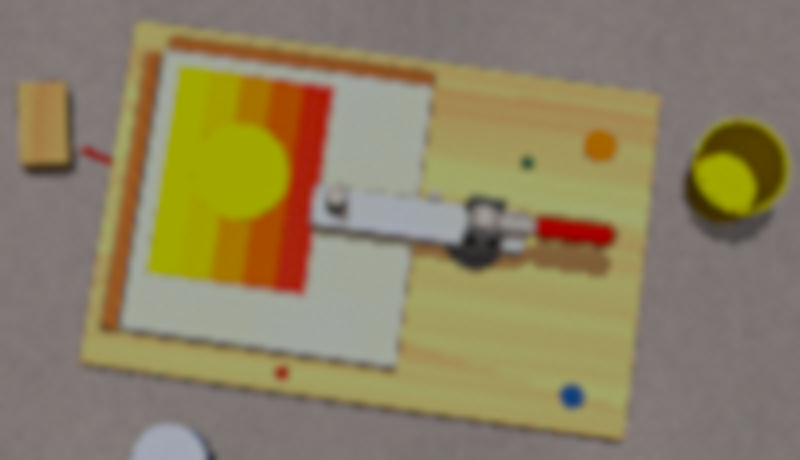

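View pics/sceneD.png

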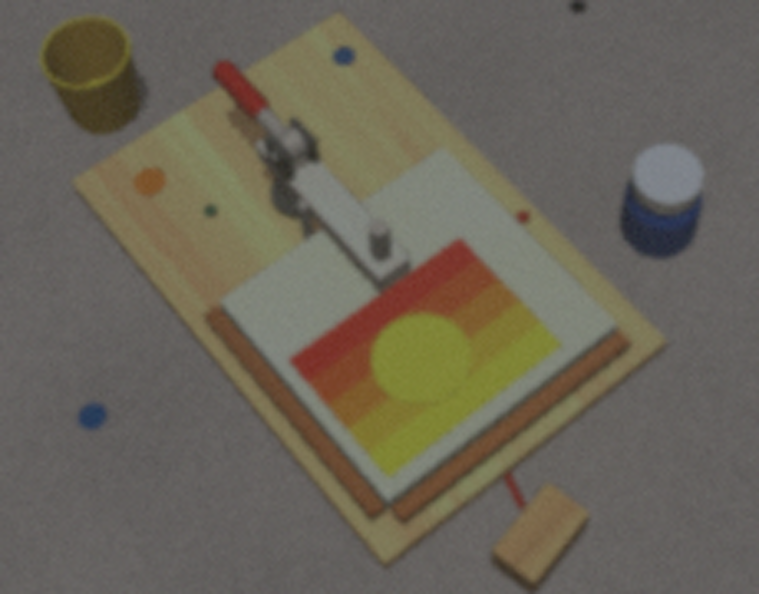

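Run:
```python
from meas import *; from plan import *
o1,d1=ray(T,t(607,236));o2,d2=ray(S,s(223,71))
k=np.linalg.lstsq(np.c_[d1,-d2],o2-o1,rcond=None)[0]; E=(o1+k[0]*d1+o2+k[1]*d2)/2
u=-np.array([np.cos(PHI1),np.sin(PHI1)]); n=np.array([-u[1],u[0]]); w=E[:2]-piv
print("lever end",E,"along",w@u,"across",w@n,"angle",np.arctan2(E[2]-.078,w@u))
A=d;B=pickle.load(open("cams2.pkl","rb"));C=pickle.load(open("cams3.pkl","rb"))
g=lambda c,n,r0,r1,c0,c1:cv2.cvtColor(c[n]["image"],cv2.COLOR_RGB2GRAY)[r0:r1,c0:c1].astype(np.float32)
for nm,P,n,b in[("strap 2-3",B,"scene",(170,215,185,230)),("strap 2-3 top",B,"top",(180,205,258,300)),("panel 1-3",A,"scene",(215,290,160,290)),("panel top",A,"top",(145,180,205,290)),("pot",A,"scene",(160,210,280,320)),("cup",A,"scene",(125,170,108,148)),("cup top",A,"top",(160,205,352,390)),("block",A,"scene",(265,305,240,285)),("block top",A,"top",(150,190,185,206))]:
    print(nm,np.round(cv2.phaseCorrelate(g(P,n,*b),g(C,n,*b)),2) if 0 else cv2.phaseCorrelate(g(P,n,*b),g(C,n,*b)), "maxdiff",np.abs(cv2.blur(g(P,n,*b)-g(C,n,*b),(3,3))).max())
```

```text
lever end [ 0.57241304 -0.17292296  0.0808892 ] along 0.08309210651831957 across 0.0007259348393901445 angle 0.03475704316158996
strap 2-3 ((0.563976827908121, 0.416625233428249), 1.0300071834046163) maxdiff 9.333333
strap 2-3 top ((0.47376016963249157, 0.7478526879115659), 1.0242227439880371) maxdiff 10.777778
panel 1-3 ((0.5644204273502993, 0.47805099282617647), 1.1084893071680892) maxdiff 4.3333335
panel top ((0.033348452489427416, 0.02179442143779653), 0.9996846877498391) maxdiff 5.111111
pot ((-0.09858018999421958, -0.11737535871493421), 1.0069778022766114) maxdiff 4.2222223
cup ((-0.07610895884361923, 0.5089151763950284), 0.9996936288144853) maxdiff 3.8888888
cup top ((0.1126609687740796, 0.5608199626075141), 0.8852437369028727) maxdiff 4.5555553
block ((0.48650758884975076, -0.039791936949132634), 1.1289185274971856) maxdiff 5.111111
block top ((-0.028137569780234628, -0.00820047707894389), 0.9046914771199226) maxdiff 4.111111
```

The lever end sits at 0.035 rad, its stop. Loose items differ only by noise. The strap region differs slightly, and the last lever press had a sideways component, so I'll look closer there.

Run:
```python
from h import *
B=pickle.load(open("cams2.pkl","rb"));C=pickle.load(open("cams3.pkl","rb"))
rows=[]
for n,(r0,r1,c0,c1) in dict(top=(178,212,258,328),scene=(160,215,175,235)).items():
    b,c=B[n]["image"][r0:r1,c0:c1,::-1],C[n]["image"][r0:r1,c0:c1,::-1]
    df=cv2.cvtColor(cv2.absdiff(b,c),cv2.COLOR_BGR2GRAY)*6
    rows.append([cv2.resize(x,(260,int(260*(r1-r0)/(c1-c0))),interpolation=cv2.INTER_CUBIC) for x in(b,c,cv2.merge([df]*3))])
    rows[-1]=np.hstack(rows[-1])
    p=[]
    for im in(B,C):
        g=cv2.GaussianBlur(cv2.cvtColor(im[n]["image"],cv2.COLOR_RGB2GRAY),(0,0),.8).astype(float)
        p.append(g)
    if n=="top":
        for col in(268,275,285,292):
            e=[]
            for g in p:
                q=np.gradient(g[178:205,col]); w=np.clip(np.abs(q)-4,0,None); e.append((w*np.arange(178,205)).sum()/w.sum())
            print(col,np.round(e,2))
cv2.imwrite("pics/cmp.png",np.vstack(rows))
```

```text
268 [193.73 194.13]
275 [198.1  198.17]
285 [199.27 199.44]
292 [199.82 199.47]
```

View pics/cmp.png

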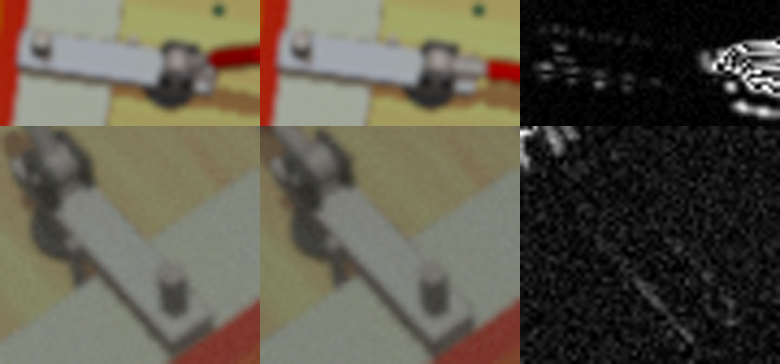

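Run:
```python
from h import *
B=pickle.load(open("cams2.pkl","rb"));C=pickle.load(open("cams3.pkl","rb"))
G=lambda c,n:cv2.GaussianBlur(cv2.cvtColor(c[n]["image"],cv2.COLOR_RGB2GRAY).astype(float),(0,0),1.)
b,c=G(B,"top"),G(C,"top")
for c0 in(264,270,276,282,288,294):
    s=np.s_[180:204,c0:c0+6]; gy,gx=np.gradient((b+c)/2); A=np.c_[gx[s].ravel(),gy[s].ravel()]
    x=np.linalg.lstsq(A,-(c-b)[s].ravel(),rcond=None)[0]; print(c0,"shift px (right,down)",x.round(3))
s=np.s_[147:180,210:255]; A=np.c_[gx[s].ravel(),gy[s].ravel()];print("panel ref",np.linalg.lstsq(A,-(c-b)[s].ravel(),rcond=None)[0].round(3))
```

```text
264 shift px (right,down) [-0.04   0.257]
270 shift px (right,down) [0.016 0.19 ]
276 shift px (right,down) [-1.34   0.028]
282 shift px (right,down) [-0.255  0.088]
288 shift px (right,down) [-0.016  0.07 ]
294 shift px (right,down) [-0.012  0.072]
panel ref [0.003 0.002]
```

The strap backed off about 0.25 px, or 0.6 mm at its tip (0.006 rad). That is negligible, and pushing it again with the pad clamped could drag the panel. Handing in.

Run:
```python
from rig import manip
manip.sign_off(); print(manip.get_time())
```

```text
the job is handed in; nothing more can be done
the job is handed in; nothing more can be done
```

The panel is clamped. I pushed the strap round with the closed fingers until it met its stop, then pushed the red lever down to its stop. I handed the job in after about 23 s, with the arm clear of everything.

- **Strap:** it met the stop at the expected angle. The push force rose from about 1 N to 14.7 N, and the pictures gave 2.06 and 2.10 rad against the nominal 2.07.
- **Lever:** it is fully down. The lever end measured 81 mm above the table, 0.035 rad above level, and the downward motion stalled there.
- **Panel, pot, cup and block:** comparing pictures before and after shows changes only at noise level. One shift estimate read about half a pixel in several areas. I put that down to the method, because those areas' grey levels changed only at noise level, and a second estimate on the panel showed no shift.

**Two things were not perfect:**
- **Lever press force:** the last press peaked at about 41 N down, through the fingertips, with 13 N sideways. That is more than the lever needed.
- **Strap eased back:** during that press the strap moved about 0.006 rad (0.6 mm at its tip) off the stop. I left it, because pushing again with the pad clamped could have dragged the panel.

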